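# Load the sample case, lay proud bottles down, snap the lid shut

## Robot

A 7-joint arm with a two-finger parallel gripper is mounted at the origin on a cart in front of the work surface, level with it; the furniture and walls round the work are solid. World frame = base frame: x ahead of the robot, y to its left, z up, the work surface at z = 0. Lengths are in mm, angles in degrees, forces in N, time in s.
With the tool pointing down it reaches from about 350 to 900 mm from the base axis. Payload 8.1 kg.
Tool frame: the origin (TCP) lies midway between the tips of the shut fingers; the grasp point (between the pads) lies 19 mm behind it; y points along the fingers, x is the direction in which the jaws open and shut, and the axes are right-handed (so a half turn about y gives the same grasp; the last joint's range is limited). The gripper opens to 85 mm and grips with 20 to 120 N. Pads are 22 mm wide; open, the fingers measure 114 mm over their backs; the gripper's body (76 mm by 85 mm) begins 54 mm behind the grasp point. The pads swing forward as they close: fully open they stand 13 mm farther back than shut.
Start: joints at [59.782, 24.895, 1.432, 90.138, -0.665, 64.973, -4.303], TCP at [257.566, -569.475, 231.323] pointing down, gripper open.
Joint ranges: [-149.89, 149.89], [-25.12, 119.58], [-72.63, 75.52], [4.76, 147.25], [-75.54, 255.54], [6.69, 114.76], [-157.13, 157.13]. Speed limits (degrees/s): [127.2, 127.2, 172.46, 172.46, 180, 180, 180].

## Interface

Orientations are given as a 3x3 rotation matrix whose columns are the frame's x, y, z axes.
In Python, from plant import arm gives the robot as it stands. The module is installed in compiled form; this text tells all that it offers. Calls block until the motion is done:
- arm.move_to(position, orientation): joint-space move of the TCP to a pose.
- arm.line_to(position, attitude=None, velocity=150, guard=None): straight line of the TCP; attitude=None keeps the orientation; velocity is the mean speed in mm/s. With guard (N) it stops when the force on the tool has changed by that much, and returns True; else False.
- arm.move_j(angles): joint-space move.
- arm.command_gripper(opening): finger opening in mm; the grip force is fixed at half the most; returns when the fingers have stopped.
- arm.hold(seconds).
- arm.solve_ik(position, orientation): joint angles nearest the present ones, or None.
- arm.grab_frame(name): name is "scene" or "side" or "wrist"; returns a dict with "color" (384x512x3 uint8, red, green, blue), "intrinsics" (3x3 intrinsics, pixels), "xyz" and "attitude" of the camera in the world. Camera axes: x right, y down, z forward; pixel columns grow to the right and rows downward; lengths in mm; the calibration is good to about 2 mm. A picture is of the moment at which its call begins. There is no depth.
A pose or a line that the arm cannot do raises arm.PlanningError and nothing moves.
- arm.finish_job(): hands the job in, once; it reports no verdict.
Readings, each from a call of its own:
- arm.current_time_s(): time.
- arm.current_joint_positions(): joint angles.
- arm.current_qd(): joint speeds.
- arm.current_joint_efforts(): joint torques, N m.
- arm.current_eef_pos(): TCP position.
- arm.current_tcp_rot(): TCP orientation.
- arm.current_ft_force(): force on the tool from outside, world axes, zero at the start.
- arm.current_wrist_torque(): the same for the moment, N m.
- arm.current_opening(): finger opening in mm.
Only numpy, scipy, OpenCV 4.12 (cv2) and the standard library are available. Lean on these libraries where they do the work, as an engineer would, in place of code of your own. Each camera call takes 0.05 s, during which the arm holds its last target. There are 200 camera calls.

## Task

Get the grey sample case ready to carry: put the small white-capped bottle that stands on the bench into the empty middle pocket, and lay every bottle down flat along its pocket so that nothing stands above the rim. Only then swing the lid over and press it, without brute force, until its catch snaps and it is fully shut. Leave the other things on the bench as they are.

Things in the scene. Friction and masses are not known exactly. Their poses are not given: they have to be found in the camera images.
- case: grey sample case, fixed, open. Origin: centre of its underside. Its x axis points from the catch side (x = -65 mm) to the hinge side (x = +65 mm); y runs along the 158 mm width. Outside 130 x 158 x 46 mm high, walls 5 mm. The catch side faces the robot's right (world -y, up to 0.3 rad askew). A black catch housing stands out 20 mm from the middle of the catch side, below the rim
- pocket_mid (a point): centre of the middle pocket's floor, 5 mm above the bench. Three equal pockets side by side, 120 mm long along the case's x and 46 mm wide, centred at case y = -51, 0, +51 mm; two rubber rails 3 mm high and 5 mm wide run along each floor, 20 mm apart, and cradle a lying bottle; the 5 mm partitions are as high as the rim (46 mm)
- lid (a joint): lid angle: 0 fully shut (limit), 1.57 upright; starts leaning back at 1.75 to 2.0 (limit 2.05). The hinge is stiff (about 0.18 N m friction), so the lid stays where left. Over the last 11 mm at the free edge (0.08 rad) a spring catch resists: about 9 N down on the free edge snaps it past, and the lid then stays at 0
- lid_hinge (a point): point on the lid's hinge line, at the middle of the width: case frame x = +68, y = 0, z = +47 mm; the line runs along the case's y axis
- lid_edge (a point): middle of the lid's free edge on its outer face (uppermost when shut), 135 mm from the hinge line; turns with the lid. The lid is a flat plate 134 x 162 mm, 10 mm thick, its inner face level with the hinge line when shut. A tongue reaches 15 mm below the inner face at the middle of the free edge
- new_vial_mid (a point): bottle to be loaded, upright on the bench right of the case: small grey-white plastic bottle with a white cap, 37 mm diameter, 85 mm long, 50 g: body to 67 mm from the foot (shouldered near the top), then the cap, 27 mm diameter. This point: its centre, half-way along its axis; z axis from foot to cap. Belongs in the empty middle pocket
- up_vial_mid (a point): bottle standing in an outer pocket, nearer the catch end, 47 mm above the rim: small grey-white plastic bottle with a white cap, 37 mm diameter, 85 mm long, 50 g: body to 67 mm from the foot (shouldered near the top), then the cap, 27 mm diameter. This point: its centre, half-way along its axis; z axis from foot to cap. Tipped to the hinge with its foot near the catch-end wall it lies down; from farther on it props on the wall
- flat_vial_mid (a point): bottle already lying properly in the other outer pocket (the two swap sides between runs): small grey-white plastic bottle with a white cap, 37 mm diameter, 75 mm long, 50 g: body to 59 mm from the foot (shouldered near the top), then the cap, 27 mm diameter. This point: its centre, half-way along its axis; z axis from foot to cap. 
- timer: bystander: white kitchen-type twist timer, 68 x 67 x 47 mm, loose, origin at the centre of its underside
- green_case: bystander: small pale green shut case, 53 x 165 x 30 mm, loose, origin at the centre of its underside
- wash_bottle: bystander: grey wash bottle with a bent spout, 80 x 82 x 190 mm, loose, origin at the centre of its underside
- tub: bystander: open clear square tub, 113 x 113 x 92 mm, loose, origin at the centre of its underside
- cup: bystander: white cup, 64 x 65 x 88 mm, loose, origin at the centre of its underside
- tall_bottle: bystander: clear bottle with dark blue cap, 68 x 68 x 152 mm, loose, origin at the centre of its underside
- cap: bystander: loose dark blue screw cap lying on the bench, 53 x 53 x 26 mm, loose, origin at the centre of its underside
Not all that is in view belongs to the job. Leave any pink look-alike of the part that bears new_vial_mid alone.

How it is judged (in metres and radians):
On the way, in this order (a step that is already met when the one before it is completed fails the run):
1. with the lid still standing open, all three bottles lie flat in the case, below the rim (x of new_vial_mid in the frame of case between -0.05 and 0.05 m and y of new_vial_mid in the frame of case between -0.075 and 0.075 m and z of each of new_vial_mid, up_vial_mid, flat_vial_mid in the frame of case below 0.03 m and angle between new_vial_mid's own z axis and vertical between 1.43 and 1.71 rad and x of up_vial_mid in the frame of case between -0.05 and 0.05 m and y of up_vial_mid in the frame of case between -0.075 and 0.075 m and angle between up_vial_mid's own z axis and vertical between 1.43 and 1.71 rad and x of flat_vial_mid in the frame of case between -0.05 and 0.05 m and y of flat_vial_mid in the frame of case between -0.075 and 0.075 m and angle between flat_vial_mid's own z axis and vertical between 1.43 and 1.71 rad and value of joint lid above 1 rad), for 0.2 s.
2. the lid is snapped fully shut (value of joint lid below 0.03 rad), for 0.2 s.
At the end, for the whole second after the job is handed in: All three bottles lie in the case (axis within 8 degrees of level, centre less than 30 mm above the case's underside and inside its walls), the loaded one in the middle pocket, and the lid is snapped shut (under 0.03 rad) and still (x of new_vial_mid in the frame of case between -0.05 and 0.05 m and y of new_vial_mid in the frame of case between -0.075 and 0.075 m and z of each of new_vial_mid, up_vial_mid, flat_vial_mid in the frame of case below 0.03 m and angle between new_vial_mid's own z axis and vertical between 1.43 and 1.71 rad and x of up_vial_mid in the frame of case between -0.05 and 0.05 m and y of up_vial_mid in the frame of case between -0.075 and 0.075 m and angle between up_vial_mid's own z axis and vertical between 1.43 and 1.71 rad and x of flat_vial_mid in the frame of case between -0.05 and 0.05 m and y of flat_vial_mid in the frame of case between -0.075 and 0.075 m and angle between flat_vial_mid's own z axis and vertical between 1.43 and 1.71 rad and y of new_vial_mid in the frame of case between -0.02 and 0.02 m and value of joint lid below 0.03 rad and velocity of joint lid between -0.05 and 0.05 rad/s); the robot touches nothing.
It fails at once if the lid, nearly or fully shut, is pressed with brute force (over 80 N) (value of joint lid below 0.25 rad and contact force between any of the fingers, the arm and lid above 80 N).
It fails at once if another thing on the bench is shoved away (over 40 mm) or knocked over (distance of any of timer, green_case, wash_bottle, tub, cup, tall_bottle, cap from where it was at the start of the episode above 0.04 m or angle between any of timer, green_case, wash_bottle, tub, cup, tall_bottle, cap's own z axis and vertical above 0.6 rad).
It also fails if it takes over 64 s, if anything falls off the work surface, if the arm or the gripper's body presses on something with over 40 N, if the wrist force passes 120 N, or if a joint passes its speed limit or range.

## Working session

There is one attempt and no reset: what is moved stays moved. The work goes in short steps, each a Python script; the robot and the scene stay as the last script left them, time stands still between calls to the robot, and variables do not carry over. Pictures are saved under pics/ and viewed, about 8 in all and at most 12, crops included, and the job is handed in when it is done.

```bash
mkdir -p pics; cat > h.py <<'E'
import numpy as np, cv2
from plant import arm
def shot(name,fn):
    f=arm.grab_frame(name); cv2.imwrite('pics/'+fn+'.png',f['color'][:,:,::-1])
    np.savez('pics/'+fn+'.npz',K=f['intrinsics'],p=f['xyz'],R=f['attitude']); return f
def ray(fn,u,v,z):
    d=np.load('pics/'+fn+'.npz'); r=d['R']@np.linalg.inv(d['K'])@[u,v,1]; return d['p']+r*(z-d['p'][2])/r[2]
def proj(fn,P):
    d=np.load('pics/'+fn+'.npz'); c=d['R'].T@(np.array(P,float)-d['p']); q=d['K']@c; return q[:2]/q[2]
E
python3 - <<'E'
from h import *
for n in ("scene","side","wrist"):
    f=shot(n,n+'0'); print(n,np.round(f['xyz']),np.round(f['attitude'],2).tolist(),f['intrinsics'][0,0])
print(np.round(arm.current_tcp_rot(),2),arm.current_time_s())
a=cv2.imread('pics/scene0.png');b=cv2.imread('pics/side0.png')
cv2.imwrite('pics/s2.png',cv2.resize(a,(800,600),interpolation=cv2.INTER_CUBIC)); cv2.imwrite('pics/d2.png',cv2.resize(b,(800,600),interpolation=cv2.INTER_CUBIC))
E
```

```text
scene [-156.  412. 1010.] [[-0.54, -0.64, 0.55], [-0.84, 0.42, -0.34], [-0.01, -0.64, -0.77]] 382.62322203470217
side [-468. -332. 1137.] [[0.29, -0.68, 0.67], [-0.96, -0.2, 0.21], [-0.01, -0.7, -0.71]] 442.195235786154
wrist [ 330. -537.  373.] [[0.41, -0.87, -0.28], [-0.91, -0.39, -0.13], [-0.0, 0.31, -0.95]] 339.5259863316787
[[ 0.41 -0.    0.91]
 [-0.91  0.    0.41]
 [-0.   -1.   -0.  ]] 0.15
```

View pics/s2.png

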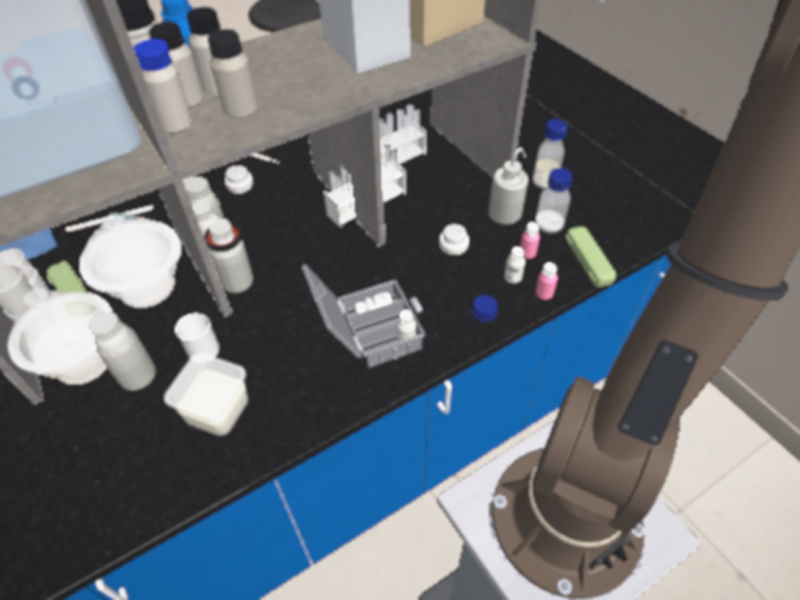

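View pics/d2.png

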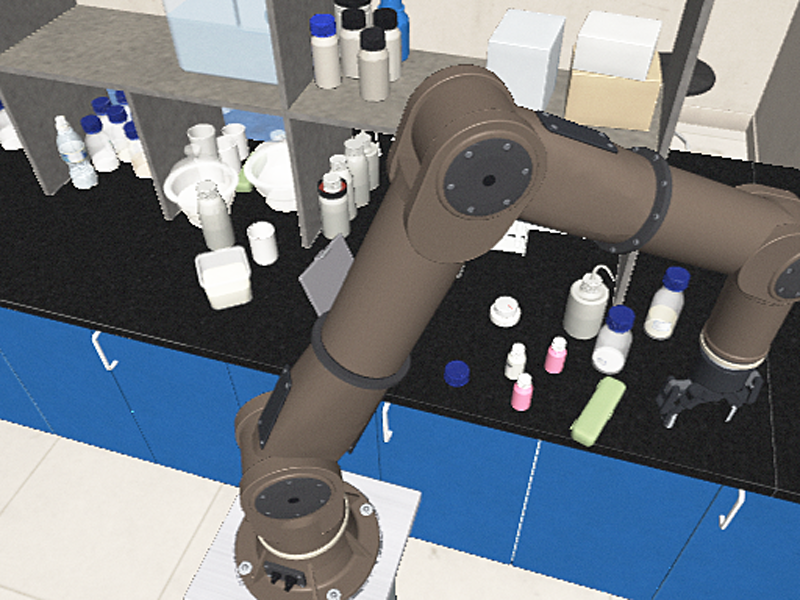

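The scene view shows the case (lid open, leaning left/+y) around (375,320). The up vial is in the pocket nearer the robot at (407,325), and the new vial is at (514,265) between two pink look-alikes. Next I crop for corner pixels.

```bash
python3 - <<'E'
from h import *
a=cv2.imread('pics/scene0.png')[135:245,185:365]
cv2.imwrite('pics/c1.png',cv2.resize(a,None,fx=4.4,fy=4.4,interpolation=cv2.INTER_CUBIC))
s=.64
for n,u,v in (("new foot",513,279),("pinkA",529,256),("pinkB",545,297),("cap",485,316),("timer",455,250),("up cap",407,312)):
    print(n,np.round(ray('scene0',u*s,v*s,98 if 'up' in n else 0)))
for n,u,v in (("new foot",514,377),("pinkA",555,370),("pinkB",521,407),("cap",457,383),("timer",505,322)):
    print('side',n,np.round(ray('side0',u*s,v*s,0)))
E
```

```text
new foot [ 464. -269.    0.]
pinkA [ 499. -345.    0.]
pinkB [ 385. -294.   -0.]
cap [ 415. -152.    0.]
timer [ 609. -213.    0.]
up cap [449.  24.  98.]
side new foot [ 458. -272.    0.]
side pinkA [ 502. -351.    0.]
side pinkB [ 387. -300.    0.]
side cap [ 409. -161.    0.]
side timer [ 607. -222.    0.]
```

View pics/c1.png

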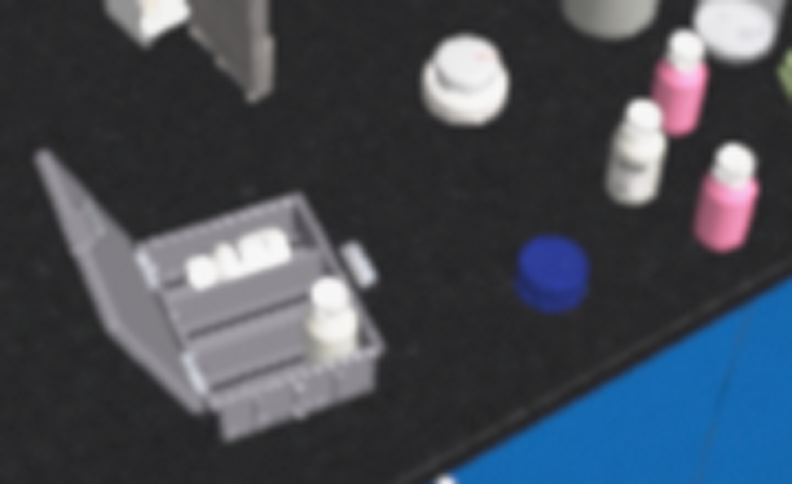

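```bash
cat >> h.py <<'E'
from scipy.optimize import least_squares
def fitcase(obs,x0):  # obs: (fn,u,v,[case pt])
    def W(s,c): 
        co,si=np.cos(s[2]),np.sin(s[2]); return [s[0]+co*c[0]-si*c[1], s[1]+si*c[0]+co*c[1], c[2]]
    r=least_squares(lambda s:np.concatenate([proj(f,W(s,c))-[u,v] for f,u,v,c in obs]),x0,x_scale=[10,10,.1])
    return r.x, r.fun.reshape(-1,2)
def tool(a): # jaw axis azimuth a (rad), pointing down
    x=np.array([np.cos(a),np.sin(a),0]); y=np.array([0,0,-1.]); return np.stack([x,y,np.cross(x,y)],1)
E
python3 - <<'E'
from h import *
g=lambda u,v,c:('scene0',185+u/4.4-.4,135+v/4.4-.4,c)
s,e=fitcase([g(382,348,[-65,79,46]),g(300,195,[-65,-79,46]),g(140,243,[65,-79,46]),g(375,385,[-65,79,8]),g(228,440,[65,79,0])],[480,50,1.57])
print(s,np.round(e,1).tolist())
c=s[:2]; ex=np.array([np.cos(s[2]),np.sin(s[2])])
p=c-20*ex
az=s[2]+np.pi/2  # jaw along case +y -> tool z toward -case x
R=tool(az); print(R.round(2))
arm.move_to([*p,260],R)
f=shot('wrist','w1'); print(arm.current_joint_positions(),arm.current_time_s(),arm.current_ft_force())
a=cv2.imread('pics/w1.png'); cv2.imwrite('pics/w1b.png',cv2.resize(a,(800,600),interpolation=cv2.INTER_CUBIC))
E
```

```text
[506.886639    51.51689367   1.39391528] [[0.7, 0.0], [0.2, -0.3], [-0.1, 0.4], [2.0, -1.3], [-2.7, 0.9]]
[[-0.98  0.   -0.18]
 [ 0.18  0.   -0.98]
 [ 0.   -1.   -0.  ]]
[ 35.98686086  22.87997065 -60.56144676 100.87174887  21.29394408
  68.83464168 139.2036479 ] 2.5167 [0.41583845 0.86614351 0.89913048]
```

View pics/w1b.png

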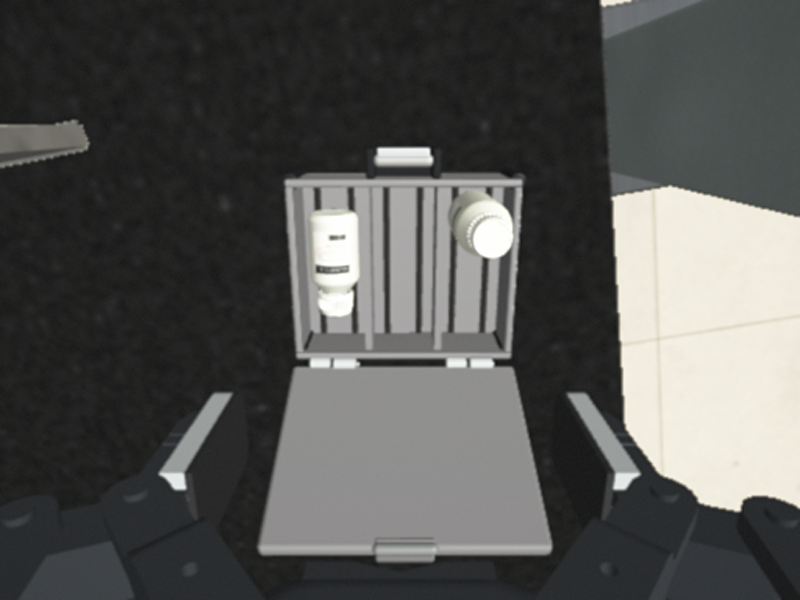

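The wrist view shows the case nearly square to the tool, with rim corners at (286,180), (523,180), (296,357) and (511,357). The up vial's cap is at (492,238) and the flat vial is in the left pocket. The lid leans back with its edge near (405,550).

```bash
python3 - <<'E'
from h import *
k=.64
g=lambda u,v,c:('w1',u*k-.2,v*k-.2,c)
s,e=fitcase([g(286,180,[-65,-79,46]),g(523,180,[-65,79,46]),g(296,357,[65,-79,46]),g(511,357,[65,79,46])],[507,51,1.394])
print(s,np.round(e,1).tolist())
co,si=np.cos(s[2]),np.sin(s[2]); Rc=np.array([[co,-si,0],[si,co,0],[0,0,1]]); t=np.array([s[0],s[1],0])
tocase=lambda P:(Rc.T@(np.array(P)-t)).round(1)
print('up cap',tocase(ray('w1',492*k,238*k,93)),'from scene',tocase(ray('scene0',185+329/4.4,135+293/4.4,90)))
print('up foot far edge', tocase(ray('w1',468*k,193*k,46)))
for th in np.arange(1.7,2.06,.05):
    P=t+Rc@[68-135*np.cos(th)+10*0, 0, 47+135*np.sin(th)]
    print(th, proj('w1',P)/k)
np.savez('case.npz',s=s)
E
```

```text
[503.1135072  53.3508136   1.3917297] [[-0.9, -0.9], [0.7, -0.7], [0.2, 1.0], [-0.0, 1.0]]
up cap [-35.2  51.8  93. ] from scene [-36.4  47.6  90. ]
up foot far edge [-55.6  42.6  46. ]
1.7 [405.65529893 508.89440037]
1.75 [405.56025687 518.21735895]
1.8 [405.45959129 526.77052929]
1.85 [405.35406922 534.53376438]
1.9000000000000001 [405.24445489 541.49517732]
1.9500000000000002 [405.13149905 547.65062586]
2.0 [405.01592954 553.00308452]
2.0500000000000003 [404.89844344 557.56193626]
```

```bash
cat >> h.py <<'E'
import os
if os.path.exists('case.npz'):
    s=np.load('case.npz')['s']; _c,_s=np.cos(s[2]),np.sin(s[2]); Rc=np.array([[_c,-_s,0],[_s,_c,0],[0,0,1]]); t=np.array([s[0],s[1],0])
    C=lambda x,y,z:(t+Rc@[x,y,z]).tolist()
    RT=tool(s[2]+np.pi/2)
    rel=lambda:(Rc.T@(np.array(arm.current_eef_pos())-t)).round(1)
def big(fn,box=None):
    a=cv2.imread('pics/'+fn+'.png')
    if box: a=a[box[1]:box[3],box[0]:box[2]]
    f=min(800/a.shape[1],600/a.shape[0]); cv2.imwrite('pics/'+fn+'b.png',cv2.resize(a,None,fx=f,fy=f,interpolation=cv2.INTER_CUBIC))
E
python3 - <<'E'
from h import *
y=51
arm.move_to(C(-35.5,y,135),RT)
print(arm.line_to(C(-35.5,y,46),velocity=150,guard=15),rel())
arm.command_gripper(20); print('open',arm.current_opening())
print(arm.line_to(C(-41.5,y,46),velocity=30,guard=12),rel())
arm.command_gripper(60)
arm.line_to(C(-41,y,125))
arm.command_gripper(0)
arm.line_to(C(-85,y,125)); arm.line_to(C(-85,y,82))
print(arm.line_to(C(-12,y,82),velocity=80,guard=20),rel(),arm.current_ft_force())
arm.line_to(C(-12,y,190))
arm.line_to(C(-20,0,260)); shot('wrist','w2');big('w2',(150,70,400,258));print(arm.current_time_s())
E
```

```text
False [-34.9  50.   46.9]
open 34.44179687720825
False [-40.4  50.1  46.8]
False [-12.6  51.   81.9] [ 0.53421634 -0.57450883  0.78204748]
9.9667
```

View pics/w2b.png

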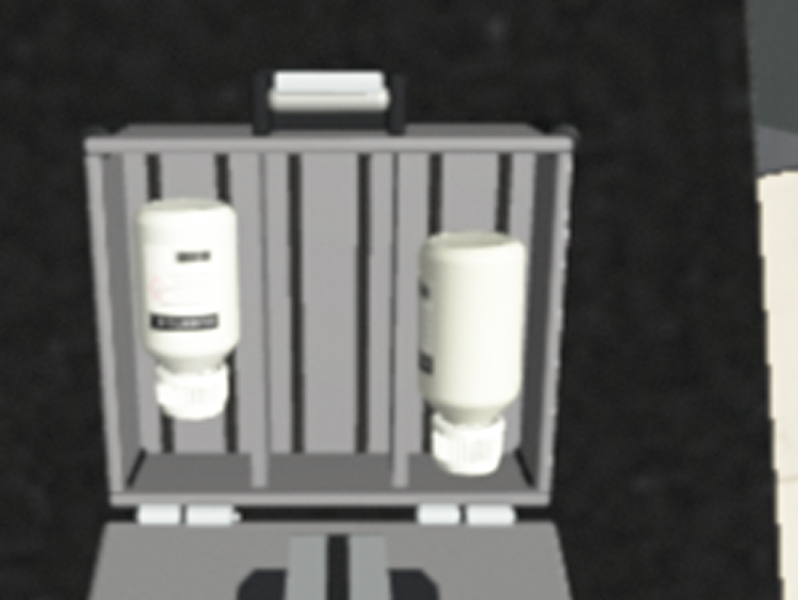

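The up vial now lies in the right-hand pocket, with its cap at about (467,450) close to the hinge wall and possibly propped there. I'll press it gently, then fetch the new vial.

```bash
cat >> h.py <<'E'
def press(x,y,zmin,g=8):
    arm.line_to(C(x,y,75)); r=arm.line_to(C(x,y,zmin),velocity=30,guard=g); print('press',r,rel(),np.round(arm.current_ft_force(),1)); arm.line_to(C(x,y,120))
E
python3 - <<'E'
from h import *
arm.line_to(C(22,51,120)); press(22,51,42.5)
R2=tool(np.radians(158))
arm.line_to(C(-20,0,170))
arm.command_gripper(85)
arm.move_to([463,-270,170],R2)
print(arm.line_to([463,-270,38],velocity=150,guard=10),np.round(arm.current_eef_pos(),1))
arm.command_gripper(20); print('open',arm.current_opening(),arm.current_time_s())
shot('side','sd1'); shot('wrist','w3')
a=cv2.imread('pics/sd1.png')[190:290,270:450]; b=cv2.imread('pics/w3.png')
cv2.imwrite('pics/m.png',np.hstack([cv2.resize(a,(450,250)),cv2.resize(b,(333,250))]))
E
```

```text
press False [22.1 50.9 42.7] [ 0.1 -0.2 -0.3]
False [ 463.7 -269.9   38.8]
open 34.25426089581103 17.7083
```

View pics/m.png

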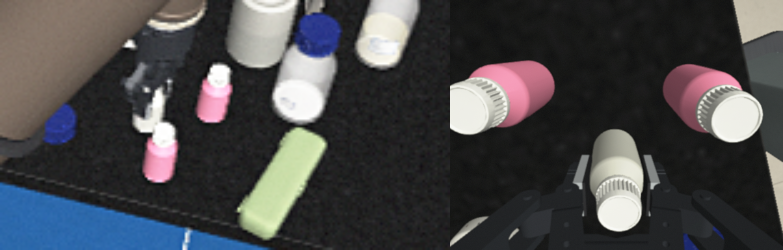

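The new vial is in the grip (opening 34 mm, as for the first) and both pink bottles are untouched. The press met nothing down to 42.7 mm, so the up vial lies flat. Next I place and tip the new vial.

```bash
python3 - <<'E'
from h import *
arm.line_to([463,-270,155],velocity=200)
arm.move_to(C(-39,0,155),RT)
print(arm.line_to(C(-39,0,62),velocity=150,guard=12),rel())
print(arm.line_to(C(-39,0,46),velocity=40,guard=6),rel())
print(arm.line_to(C(-41.5,0,float(rel()[2])),velocity=30,guard=10),rel())
arm.command_gripper(60)
arm.line_to(C(-41,0,125)); arm.command_gripper(0)
arm.line_to(C(-85,0,125)); arm.line_to(C(-85,0,82))
print(arm.line_to(C(-12,0,82),velocity=80,guard=20),rel())
arm.line_to(C(-12,0,120)); arm.line_to(C(22,0,120)); press(22,0,42.5)
arm.line_to(C(-20,0,260)); shot('wrist','w4');big('w4',(150,70,400,258));print(arm.current_time_s())
E
```

```text
False [-38.9  -0.5  62.6]
True [-38.9  -0.4  46.5]
False [-41.1  -0.3  46.7]
False [-12.6  -0.   81.9]
press False [22.1 -0.1 42.7] [-0.1  0.1  0.3]
28.9667
```

View pics/w4b.png

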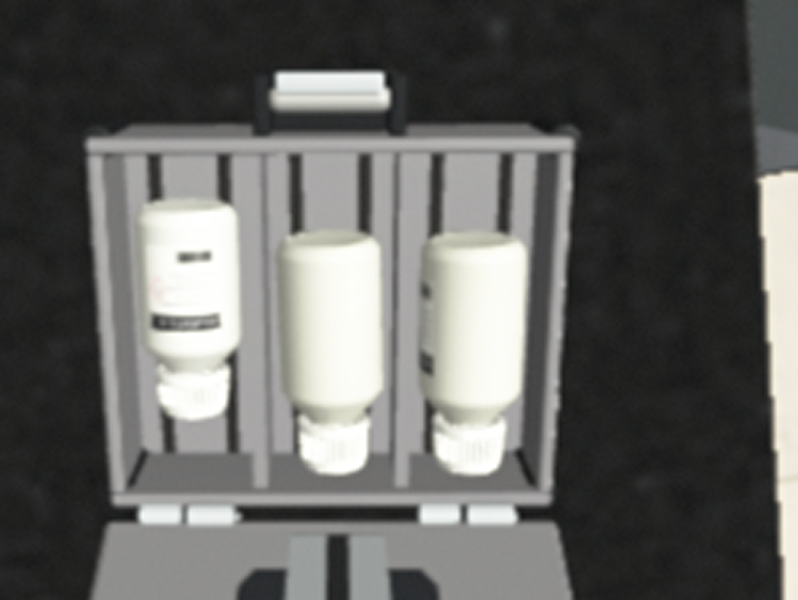

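All three bottles lie in their pockets with matching cap and body sizes, and neither press met resistance, so they're level. Next I check the lid sweep poses and what stands behind the lid.

```bash
cat >> h.py <<'E'
def arcpt(th,r=118):
    d=np.array([-np.cos(th),np.sin(th)]);n=np.array([np.sin(th),np.cos(th)])
    P=np.array([68,47])+r*d+10*n+[11*np.sin(th),0]; return C(P[0],0,P[1])
E
python3 - <<'E'
from h import *
k=.64
for n,u,v in (("cup",203,357),("divider1",380,245),("divider2",226,315),("redcap bottle",237,290)):
    P=ray('scene0',u*k,v*k,0); print(n,P.round(),(Rc.T@(P-t)).round())
pts=[C(168,0,260),C(168,0,150)]+[arcpt(a) for a in np.arange(1.5,0.1,-.2)]+[C(-52,0,52)]
for p in pts: print(np.round(p),arm.solve_ik(p,RT) is not None)
print(np.round(arm.solve_ik(pts[1],RT)))
E
```

```text
cup [643. 394.   0.] [360. -77.   0.]
divider1 [719. -74.   0.] [ -87. -235.    0.]
divider2 [720. 313.   0.] [ 294. -167.    0.]
redcap bottle [773. 265.   0.] [ 257. -228.    0.]
[533. 219. 260.] True
[533. 219. 150.] True
[517. 133. 165.] True
[513. 109. 163.] True
[509.  86. 157.] True
[505.  64. 146.] True
[502.  45. 131.] True
[499.  28. 112.] True
[496.  15.  91.] True
[494.   2.  52.] True
[  9.  36. -56. 100.  34.  63. 112.]
```

```bash
python3 - <<'E'
from h import *
arm.line_to(C(168,0,260),velocity=200); arm.line_to(C(168,0,150))
print(arm.line_to(arcpt(1.5),velocity=70,guard=20),rel())
for a in np.arange(1.3,0.2,-.2):
    r=arm.line_to(arcpt(a),velocity=80,guard=20); print(round(a,2),r,rel(),np.round(arm.current_ft_force(),1))
    if r: break
else:
    arm.line_to(arcpt(.2),velocity=50,guard=20); print(rel(),np.round(arm.current_ft_force(),1))
    for z in (66,62,60,58,57,56):
        r=arm.line_to(C(-52,0,z),velocity=20,guard=30); print(z,r,rel(),np.round(arm.current_ft_force(),1))
        if r: break
print(arm.current_time_s())
shot('side','sd2');big('sd2',(150,110,350,260))
shot('scene','sc2');a=cv2.imread('pics/sc2.png')[135:245,185:365]; b=cv2.imread('pics/sd2.png')[110:260,150:350]
cv2.imwrite('pics/m2.png',np.hstack([cv2.resize(a,(490,300)),cv2.resize(b,(300,300))]))
E
```

```text
False [8.080e+01 1.000e-01 1.653e+02]
1.3 False [ 5.620e+01 -1.000e-01  1.633e+02] [-0.7 -0.2 -0.2]
1.1 False [ 32.3   0.  156.5] [-0.5 -0.6 -1. ]
0.9 False [1.030e+01 1.000e-01 1.453e+02] [-0.2 -0.2  0.5]
0.7 False [ -9.4   0.2 130.3] [-0.4  0.4 -0.5]
0.5 False [-26.    0.3 111.9] [0.2 0.5 0.7]
0.3 False [-39.    0.4  90.9] [0.  0.4 0.2]
[-43.7   0.2  80. ] [-0.7 -0.9  0.1]
66 False [-51.1  -0.1  66.8] [-3.6  1.5 13.9]
62 False [-52.   0.  62.] [0.2 0.3 2.1]
60 False [-52.3   0.2  59.7] [ 0.1 -0.5  0.5]
58 False [-52.1   0.1  57.8] [ 0.8  0.5 -0.3]
57 False [-52.   -0.1  57.1] [ 0.1 -0.4  2.6]
56 False [-52.   -0.2  56.8] [-4.7 -1.8 15.5]
37.825
```

View pics/m2.png

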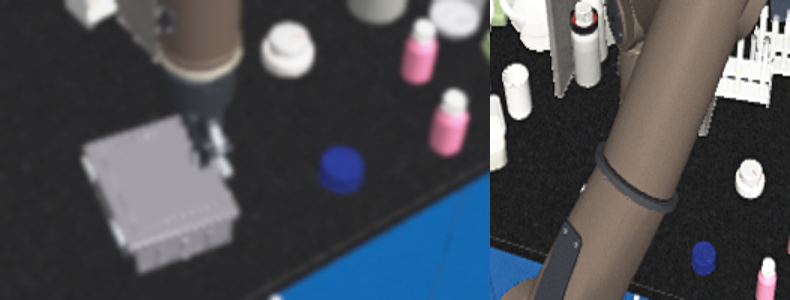

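The lid looks shut. Force rose to 14 N at about 10 mm of gap, fell away as it snapped, and then met a hard stop at z≈57, which is the shut height. I'll make one confirming press, retract, and look.

```bash
python3 - <<'E'
from h import *
print(arm.line_to(C(-52,0,55),velocity=15,guard=15),rel(),np.round(arm.current_ft_force(),1))
arm.line_to(C(-52,0,120)); arm.line_to(C(-110,0,230))
shot('scene','sc3');shot('wrist','w5');a=cv2.imread('pics/sc3.png')[135:245,185:365]; b=cv2.imread('pics/w5.png')
cv2.imwrite('pics/m3.png',np.vstack([cv2.resize(a,(490,300)),cv2.resize(b,(490,300))]))
for z in (46,57): print(proj('w5',C(-66,-81,z)),proj('w5',C(-66,81,z)))
print(arm.current_time_s())
E
```

```text
False [-52.   -0.3  56.5] [-6.7 -2.4 26.7]
[174.39840649 203.49807169] [332.53439592 203.57296912]
[171.91794819 207.43607857] [334.9543917  207.50763039]
39.8333
```

View pics/m3.png

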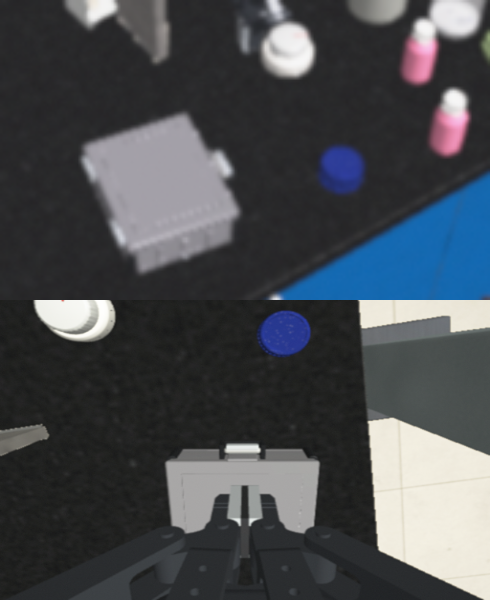

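The lid lies shut. Its edge is at row ≈206 against 207.4 predicted, and the bystanders are in place.

```bash
python3 -c "
from h import *
arm.finish_job(); print(arm.current_time_s())"
```

```text
the job is handed in; nothing more can be done
the job is handed in; nothing more can be done
```

I handed the job in at about 40 s of the 64 s allowed. All three bottles are lying in the case and the lid is snapped shut; the hand-in gave no verdict.

- **Bottles:** I moved the standing bottle to the catch-end wall and tipped it flat. I then loaded the white-capped bottle into the middle pocket and tipped it the same way. The last view before closing showed all three lying in their pockets. Light test presses on the two I tipped met nothing down to 42.7 mm, below the 46 mm rim.
- **Lid:** I swung it over from behind and pressed near its free edge. The force rose to about 14 N at the catch, fell away as it snapped, then met a hard stop at about 57 mm, the shut height. The highest reading was about 27 N, in a final confirming press. The last pictures show the lid edge within about 2 pixels of the predicted shut position.
- **Bystanders:** those in the last views (the timer, the loose blue cap and both pink bottles) look unmoved. The green case, wash bottle, tub, cup and tall bottle were not rechecked after closing.

No check failed or disagreed.

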